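# Feed the parts polisher and hold its lid half open

### The job

Tip the four nuts out of the tray into the feed hopper of the grey parts polisher, with its lid still shut, so that they all slide down into its case, and stand the empty tray back upright on the bench. Then lift the polisher's lid by its bar handle and hold it half open, at 45 degrees, so that I can look in; finish like that, still holding the lid, because it falls shut by itself. Leave the other things on the bench where they are.

Things in the scene. Friction and masses are not known exactly. Their poses are not given: they have to be found in the camera images.
- polisher: grey steel parts polisher, fixed to the bench; place and yaw vary. Origin: centre of the case's underside; x to the back (hinge side), y to the hopper, z up. Case x -95 to 95, y -110 to 110, 125 high, floor 20 high, walls 5, under the lid. Motor drum, 90 across, from y -110 to -178. Hopper: x -90 to 90, y 70 to 225, rim 200 high.
- hopper_mouth (a point): centre of the feed hopper's open mouth, at rim height, 200 above the bench; opening 170 (polisher's x) by 145 (its y). Axes as the polisher. Below it a steel chute slopes down at 55 degrees towards -y, from 186 high at the polisher's y 220 to 22 high at y 105, where it leads under the lid into the case. Nuts slide down it by themselves.
- lid (a joint): angle of the polisher's lid in rad: 0 shut (level), 0.785 half open (45 degrees), 1.9 the stop. The lid (195 by 179 by 6, 0.3 to 0.65 kg) turns freely about a hinge along the case's far top edge (polisher's y axis) and falls shut when let go below about 1.5. Lifting takes 1 to 3 N at the handle.
- lid_handle (a point): middle of the lid's handle: a round bar 12 thick, 100 long along the polisher's y, 45 clear of the lid's near edge on two end arms, 240 from the hinge line, 132 above the bench when shut. The point turns with the lid; x points to the hinge. The round bar can turn between gripping fingers as the lid swings.
- lid_hinge (a point): point on the lid's hinge line, abreast of the handle's middle, 128 above the bench. y is the hinge line; turns with the lid.
- tray: aluminium parts tray with a wooden bridge handle, 0.24 to 0.39 kg empty. Origin: centre of its underside; x from the open end (x -90, roughly facing the robot at the start) to the closed end (x 85), z up. Floor 3 thick, its last 35 at the open end rising at 6 degrees to keep the nuts in; side and end walls 35 high; 99 wide, 91 inside.
- tray_handle (a point): middle of the tray's handle: a bar 14 thick (tray x), 22 high, 100 long across the tray (tray y) on two end posts; centre 80 above the tray's underside, 15 from the tray's origin towards the closed end. Under it the nuts reach 22 above the underside. Axes as the tray.
- tray_mouth (a point): middle of the lip at the tray's open end, over which the nuts slide out: 90 from the tray's origin towards -x, 7 above its underside. Axes as the tray.
- nut0: steel hex nut, 36 across the flats, 42 across the corners, 19 thick, 0.1 kg; lies flat in the tray at the start. Origin at its centre, z its bore axis.
- nut1: steel hex nut, 36 across the flats, 42 across the corners, 19 thick, 0.1 kg; lies flat in the tray at the start. Origin at its centre, z its bore axis.
- nut2: steel hex nut, 36 across the flats, 42 across the corners, 19 thick, 0.1 kg; lies flat in the tray at the start. Origin at its centre, z its bore axis.
- nut3: steel hex nut, 36 across the flats, 42 across the corners, 19 thick, 0.1 kg; lies flat in the tray at the start. Origin at its centre, z its bore axis.
- jar: bystander: glass jar with steel lid, 70 across, 100 high; origin under its centre
- wrench: bystander: steel wrench lying flat on the bench between the robot and the polisher; origin under its middle
- tape: bystander: roll of black tape lying flat, 90 across, 30 high; origin under its centre
- chisel: bystander: wood chisel with a dark square handle, 210 long, lying on the bench; origin under its middle
- hammer: bystander: hammer with wooden handle lying on the bench; origin under its middle
- tin: bystander: tin 80 across, 110 high; origin under its centre
There are look-alikes about, which are no part of the job. What is shaped like the nut0 but blue or purple is not meant.

How it is judged (in metres and radians):
On the way:
1. all four nuts have gone down the hopper into the polisher's case while the lid is shut (x of nut0 in the frame of polisher between -0.09 and 0.09 m and y of nut0 in the frame of polisher between -0.11 and 0.15 m and z of nut0 in the frame of polisher between 0.023 and 0.1 m and x of nut1 in the frame of polisher between -0.09 and 0.09 m and y of nut1 in the frame of polisher between -0.11 and 0.15 m and z of nut1 in the frame of polisher between 0.023 and 0.1 m and x of nut2 in the frame of polisher between -0.09 and 0.09 m and y of nut2 in the frame of polisher between -0.11 and 0.15 m and z of nut2 in the frame of polisher between 0.023 and 0.1 m and x of nut3 in the frame of polisher between -0.09 and 0.09 m and y of nut3 in the frame of polisher between -0.11 and 0.15 m and z of nut3 in the frame of polisher between 0.023 and 0.1 m and value of joint lid below 0.1 rad), for 0.2 s.
At the end, for the whole second after the job is handed in: The fingers hold the lid still at 45 degrees, give or take 8 degrees, and nothing else carries it; all four nuts lie inside the polisher's case below its top edge; the tray stands upright and still on the bench (within 8 mm and 4.5 degrees), untouched by the robot (value of joint lid between 0.645 and 0.925 rad and velocity of joint lid between -0.1 and 0.1 rad/s and contact force between the fingers and lid above 0.4 N and contact force between each of lid, the fingers, the arm and tray below 0.1 N and contact force between lid and nut0 below 0.1 N and contact force between lid and nut1 below 0.1 N and contact force between lid and nut2 below 0.1 N and contact force between lid and nut3 below 0.1 N and contact force between lid and jar below 0.1 N and contact force between lid and wrench below 0.1 N and contact force between lid and tape below 0.1 N and contact force between lid and chisel below 0.1 N and contact force between lid and hammer below 0.1 N and contact force between lid and tin below 0.1 N and x of nut0 in the frame of polisher between -0.09 and 0.09 m and y of nut0 in the frame of polisher between -0.11 and 0.15 m and z of nut0 in the frame of polisher between 0.023 and 0.1 m and x of nut1 in the frame of polisher between -0.09 and 0.09 m and y of nut1 in the frame of polisher between -0.11 and 0.15 m and z of nut1 in the frame of polisher between 0.023 and 0.1 m and x of nut2 in the frame of polisher between -0.09 and 0.09 m and y of nut2 in the frame of polisher between -0.11 and 0.15 m and z of nut2 in the frame of polisher between 0.023 and 0.1 m and x of nut3 in the frame of polisher between -0.09 and 0.09 m and y of nut3 in the frame of polisher between -0.11 and 0.15 m and z of nut3 in the frame of polisher between 0.023 and 0.1 m and height (world z) of tray below 0.008 m and angle between tray's own z axis and vertical below 0.08 rad and linear speed of tray below 0.02 m/s); the arm keeps its last pose, push and grip.
It fails at once if a bystander is knocked over or shifted by more than 30 mm (distance of any of jar, wrench, tape, chisel, hammer, tin from where it was at the start of the episode above 0.03 m).
It also fails if it takes over 72 s, if anything falls off the work surface, if the arm or the gripper's body presses on something with over 40 N, if the wrist force passes 120 N, or if a joint passes its speed limit or range.

### The arm

A 6-joint arm with a two-finger parallel gripper is mounted at the origin on the work surface. World frame = base frame: x ahead of the robot, y to its left, z up, the work surface at z = 0. Lengths are in mm, angles in degrees, forces in N, time in s.
With the tool pointing down it reaches from about 300 to 850 mm from the base axis. Payload 4.2 kg.
Tool frame: the origin (TCP) lies midway between the tips of the shut fingers; the grasp point (between the pads) lies 19 mm behind it (env.grip_depth is the distance from the TCP to the grasp point, in mm); z points along the fingers, y is the line along which they close (so a half turn about z gives the same grasp; the last joint's range is limited). The gripper opens to 91 mm and grips with 3 to 60 N. Pads are 32 mm wide; open, the fingers measure 118 mm over their backs; the gripper's body (76 mm by 178 mm) begins 60 mm behind the grasp point.
Start: joints at [-1.146, 18.312, 89.639, -0, 72.044, -1.146], TCP at [575.016, 0, 213.976] pointing down, gripper open.
Joint ranges: [-177.97, 177.97], [-48.28, 115.42], [12.27, 149.76], [-77.06, 257.06], [2.81, 150.46], [-146.56, 146.56]. Speed limits (degrees/s): [147.25, 147.25, 180, 180, 180, 180].

### API

Orientations are given as [roll, pitch, yaw] about the fixed x, y, z axes, in that order (R = Rz(yaw) Ry(pitch) Rx(roll)).
In Python, from workcell import env, eyes gives the robot as it stands.
- The arm moves only by the tool send_rows, never from a script. Its argument "motion" is a list of rows, each a list of 7 numbers: the shift along the world's x, y, z normalised to -1 to 1, where 1 is 0.5 m, then the turn, a rotation vector about the world's x, y, z normalised to -1 to 1, where 1 is 60 degrees, then the opening, from -1 (shut) to 1 (fully open). A call has 1 to 20 rows; each row is the pose to reach, as a shift and turn from the pose commanded when the call began; what a row does not reach only later rows make up. A row lasts 1/8 s, in which the tool goes at most 62.5 mm and 10.7 degrees, less where a joint would pass 70% of its speed; a pose out of reach is approached as far as the arm can. A call with a number of a shift or a turn outside -1 to 1 is refused whole. A call with a gripper value outside its range is refused whole. The fingers move at their own pace and stop on an object; "squeeze" is the grip in N (left out, the last holds). Time passes only in rows, so rows that repeat a pose let the fingers close. It gives the time, the measured TCP pose, the force, the opening and the grip force at its end, in the units of the state.
- env.state(): the state, without advancing time (a new reading comes with each control period).
- eyes.grab_frame(name): name is "scene" or "side" or "wrist"; returns a dict with "pixels" (384x512x3 uint8, red, green, blue), "depth" (384x512 float32, mm along the optical axis (not along the pixel's ray), 0 where there is no reading), "fx", "fy", "cx", "cy" (pixels), "R" (3x3) and "t" (3): a world point X has camera coordinates R X + t; the wrist camera has in their place "T_tool_cam" (4x4, takes a point from camera to tool coordinates, whose origin is the TCP and whose axes are the flange's). Camera axes: x right, y down, z forward; pixel columns grow to the right and rows downward; lengths in mm; the calibration is good to about 2 mm. A picture is of the moment at which its call begins: read the wrist's pose just before it.
- env.job_done(): hands the job in; it is judged then, once.
The state is a dict: "time_s": time; "qpos": joint angles; "qvel": joint speeds; "effort": joint torques, N m; "ee_pos": TCP position; "ee_rot": TCP orientation; "force": force on the tool from outside, world axes, zero at the start; "torque": the same for the moment, N m; "gripper_width": finger opening in mm; "gripper_force": force on a finger pad.
Only numpy, scipy, OpenCV 4.12 (cv2) and the standard library are available. Lean on these libraries where they do the work, as an engineer would, in place of code of your own. Each camera call takes 0.05 s, during which the arm holds its last target. There are 200 camera calls.

## Working session

There is one attempt and no reset: what is moved stays moved. The work goes in short steps, Python scripts to look and compute and a tool call to move; the robot and the scene stay as the last step left them, time stands still between calls to the robot, and variables do not carry over. Pictures are saved under pics/ and viewed, at most 10 in all, crops included, and the job is handed in when it is done.

Besides the shell and the picture viewer there is one more tool, called by a JSON object that holds its "op" and its "data". send_rows: Moves the arm, as the interface text tells. Its arguments: {"type":"object","properties":{"motion":{"type":"array"},"squeeze":{"type":"number"}},"required":["motion"]}

```bash
mkdir -p pics; cat > h.py <<'E'
import numpy as np,cv2
from workcell import env,eyes
def pts(f):
    d=f["depth"];v,u=np.mgrid[:d.shape[0],:d.shape[1]]
    P=np.stack([(u-f["cx"])/f["fx"]*d,(v-f["cy"])/f["fy"]*d,d],-1)
    W=(P-np.asarray(f["t"]))@np.asarray(f["R"])
    W[d<=0]=np.nan
    return W
def save(n,img,s=1):
    cv2.imwrite(n,cv2.resize(img[:,:,::-1],None,fx=s,fy=s,interpolation=cv2.INTER_CUBIC))
E
python3 - <<'E'
from h import *
a=eyes.grab_frame("scene");b=eyes.grab_frame("side")
for n,f in(("scene",a),("side",b)):
    np.savez(n+".npz",**f)
    print(n,f["fx"],-np.asarray(f["R"]).T@f["t"])
save("pics/a.png",a["pixels"],1.5);save("pics/b.png",b["pixels"],1.5)
print(env.state())
E
```

```text
scene 458.1735014268088 [1560.89297214  256.97095486 1046.80548616]
side 361.34493127689524 [ 35.25928119 919.67707876 787.22080957]
{'time_s': 0.1, 'qpos': array([-1.14624500e+00,  1.83457356e+01,  8.96997997e+01, -1.48775101e-03,
        7.20442890e+01, -1.14460852e+00]), 'qvel': array([-0.0961911 , -0.01436076, -0.12995543,  0.02292209,  0.03526153,
       -0.04167769]), 'effort': array([ 5.01049108e-04, -4.13330913e+01, -2.32510239e+01,  7.29743019e-02,
        4.21804120e-02, -4.88014211e-05]), 'ee_pos': array([ 5.74539651e+02, -1.62121029e-03,  2.13224242e+02]), 'ee_rot': array([-1.79910165e+02, -3.80028947e-04,  8.99988230e+01]), 'force': array([ 0.26512578, -0.10353525,  0.54532335]), 'torque': array([-0.01596385, -0.00642726,  0.02182792]), 'gripper_force': 0.0, 'gripper_width': 91.3040156943172}
```

View pics/a.png

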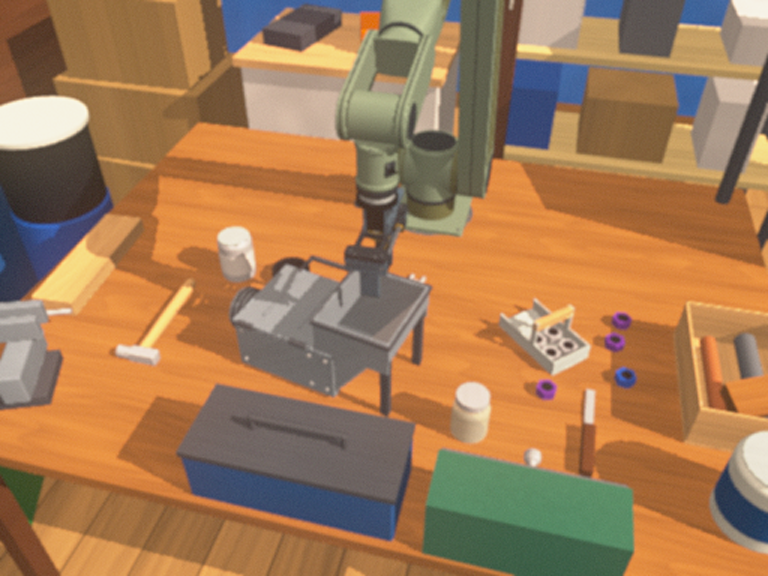

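View pics/b.png

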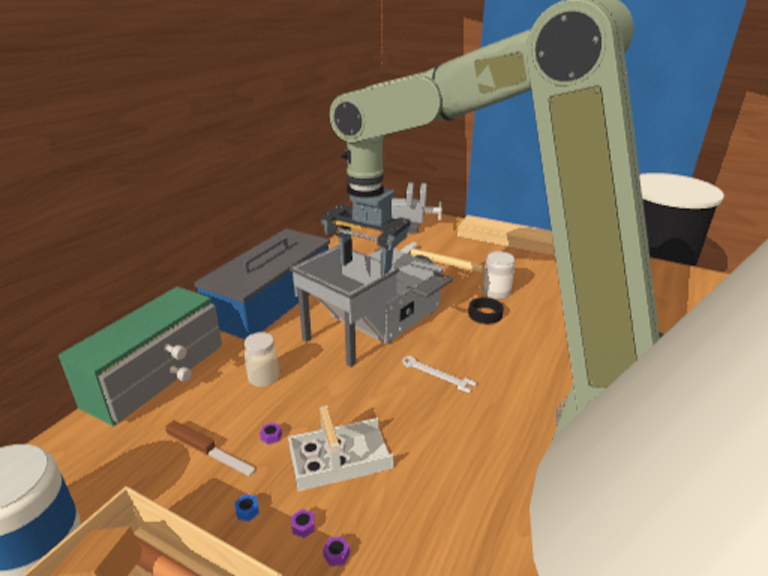

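The scene view shows the polisher at (330,330) with its hopper on the right at (375,310), and the tray with its four grey nuts at (545,340). The side view shows the tray at (340,455), opening towards the robot. The loose blue and purple nuts around (620,345) are the look-alikes; the grey four inside the tray are the ones meant. Next I measure with depth.

```bash
python3 - <<'E'
from h import *
A={n:dict(np.load(n+".npz")) for n in("scene","side")}
R={}
for n,f in A.items():
    W=pts(f);im=f["pixels"].astype(int);sat=im.max(2)-im.min(2)
    x,y,z=W[...,0],W[...,1],W[...,2]
    grey=(sat<40)
    def rect(m,name):
        p=W[m]
        if len(p)<8:print(n,name,len(p));return
        r=cv2.minAreaRect(p[:,:2].astype(np.float32));print(n,name,len(p),"c",np.round(r[0]),"s",np.round(r[1]),"a",round(r[2],1),"x",np.round(np.percentile(p[:,0],[1,99])),"y",np.round(np.percentile(p[:,1],[1,99])),"z",np.round(np.median(p[:,2])))
    rect(grey&(abs(z-200)<5)&(x>400)&(x<800)&(abs(y)<250),"rim")
    rect(grey&(abs(z-128)<5)&(x>350)&(x<800)&(y<70)&(y>-300),"lid")
    # tray
    wood=(im[...,0]>170)&(im[...,0]-im[...,2]>60)&(z>60)&(z<105)&(y>150)&(y<500)&(x>350)&(x<800)
    rect(wood,"thandle");
    rect((z>28)&(z<40)&(y>200)&(y<420)&(x>380)&(x<750)&grey,"traywall")
    rect((z>8)&(z<120)&(y>180)&(y<430)&(x>380)&(x<750)&(sat<50),"trayall")
    rect((z>40)&(z<150)&(x>700)&(x<950)&(y<120)&(y>-350),"toolbox")
    rect((z>80)&(z<112)&(x>600)&(x<850)&(y<300)&(y>130)&grey,"jar")
E
```

```text
scene rim 679 c [631.   3.] s [167. 195.] a 78.2 x [540. 739.] y [-90.  97.] z 200.0
scene lid 1648 c [588. -83.] s [338. 249.] a 78.3 x [488. 725.] y [-260.   50.] z 131.0
scene thandle 327 c [581. 292.] s [ 65. 378.] a 61.7 x [418. 751.] y [182. 383.] z 82.0
scene traywall 181 c [446. 335.] s [166. 104.] a 44.9 x [415. 535.] y [247. 417.] z 33.0
scene trayall 1324 c [574. 326.] s [224. 383.] a 80.0 x [406. 746.] y [191. 422.] z 25.0
scene toolbox 6373 c [825. -57.] s [354. 250.] a 90.0 x [702. 949.] y [-228.  117.] z 128.0
scene jar 300 c [721. 215.] s [57. 54.] a 8.4 x [693. 747.] y [189. 242.] z 100.0
side rim 327 c [627.   7.] s [167. 197.] a 78.4 x [521. 733.] y [-81. 103.] z 197.0
side lid 826 c [576. -81.] s [336. 248.] a 79.6 x [444. 711.] y [-252.   62.] z 129.0
side thandle 164 c [566. 286.] s [ 59. 357.] a 65.2 x [416. 703.] y [222. 384.] z 89.0
side traywall 254 c [545. 332.] s [328. 178.] a 1.0 x [382. 701.] y [243. 419.] z 32.0
side trayall 1786 c [572. 329.] s [230. 382.] a 79.7 x [385. 734.] y [196. 427.] z 25.0
side toolbox 2202 c [825. -57.] s [353. 250.] a 89.9 x [702. 948.] y [-225.  117.] z 124.0
side jar 228 c [715. 218.] s [57. 62.] a 49.8 x [684. 743.] y [189. 248.] z 97.0
```

```bash
python3 - <<'E'
from h import *
A={n:dict(np.load(n+".npz")) for n in("scene","side")}
def show(n,name,p):
    r=cv2.minAreaRect(p[:,:2].astype(np.float32));print(n,name,len(p),"c",np.round(r[0]),"s",np.round(r[1]),"a",round(r[2],1),"z",np.round(np.percentile(p[:,2],[2,50,98])))
for n,f in A.items():
    W=pts(f);im=f["pixels"].astype(int);x,y,z=[W[...,i] for i in range(3)]
    sat=im.max(2)-im.min(2)
    def comp(m,name,mn=40):
        k,l,s,c=cv2.connectedComponentsWithStats(m.astype(np.uint8))
        for i in range(1,k):
            if s[i,4]>=mn: show(n,name+str(np.round(c[i])),W[l==i])
    near=(y>180)&(y<440)&(x>360)&(x<720)
    comp(near&(z>62)&(z<110),"high")
    comp(near&(z>6)&(z<110),"all",100)
    comp((z>126)&(z<142)&(x>380)&(x<510)&(y>-250)&(y<0),"lidhandle",15)
    comp((z>6)&(z<90)&(x>250)&(x<540)&(y>-250)&(y<200),"misc",30)
    comp((z>90)&(z<110)&(x>600)&(x<850)&(y<300)&(y>130)&(sat<60),"jar",30)
    if n=="scene":
        S=[l*1.0 for l in(0,)]
save("pics/c.png",np.hstack([A["scene"]["pixels"][180:290,140:300],A["scene"]["pixels"][180:290,320:440]]),2.8)
E
```

```text
scene high[368. 212.] 227 c [454. 344.] s [ 18. 106.] a 44.4 z [67. 87. 95.]
scene high[315. 260.] 159 c [703. 214.] s [33. 60.] a 1.5 z [ 96. 100. 104.]
scene all[366. 225.] 1352 c [442. 333.] s [179. 109.] a 45.0 z [ 7. 24. 93.]
scene all[364. 259.] 135 c [590. 349.] s [37. 41.] a 86.1 z [ 7. 18. 25.]
scene all[315. 260.] 159 c [703. 214.] s [33. 60.] a 1.5 z [ 96. 100. 104.]
scene all[391. 289.] 121 c [684. 431.] s [18. 71.] a 88.1 z [ 7. 22. 26.]
scene lidhandle[208. 179.] 294 c [ 474. -161.] s [ 71. 150.] a 0.1 z [128. 133. 140.]
scene misc[240. 214.] 382 c [526. -53.] s [107.  19.] a 81.8 z [17. 48. 88.]
scene jar[315. 264.] 331 c [719. 215.] s [59. 60.] a 79.3 z [ 92. 100. 104.]
side high[174. 233.] 278 c [700. 220.] s [66. 40.] a 89.8 z [ 64.  89. 100.]
side high[219. 288.] 213 c [450. 348.] s [ 14. 105.] a 45.2 z [66. 88. 92.]
side all[175. 240.] 543 c [699. 220.] s [67. 42.] a 89.8 z [ 9. 64. 99.]
side all[220. 301.] 1545 c [439. 337.] s [172. 105.] a 44.8 z [ 7. 22. 90.]
side all[180. 288.] 140 c [585. 354.] s [39. 37.] a 2.5 z [ 8. 16. 20.]
side lidhandle[286. 188.] 233 c [ 472. -147.] s [171.  75.] a 89.2 z [126. 130. 136.]
side misc[271. 211.] 669 c [ 505. -100.] s [261.  21.] a 75.7 z [11. 49. 89.]
side misc[322. 210.] 132 c [ 364. -231.] s [85. 35.] a 0.7 z [ 7. 19. 29.]
side jar[172. 228.] 199 c [715. 217.] s [59. 61.] a 48.3 z [ 91.  98. 101.]
```

View pics/c.png

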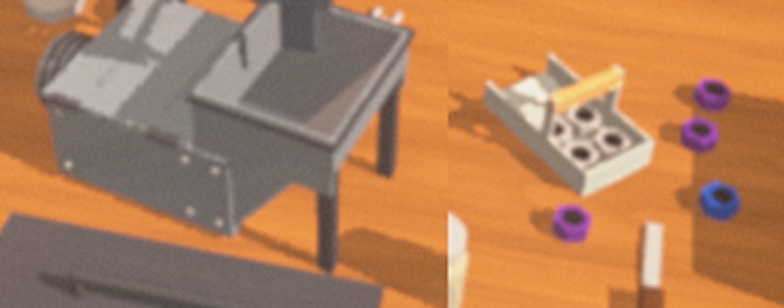

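The scene crop shows the tray with four grey nuts: wood handle at crop (588,90), open end at (500,80) and closed end at (615,170). The tray's x axis is at a yaw of about 45°, and its handle is at about (452,346). I'll hover there.

{"op": "send_rows", "data": {"motion": [[0,0,0.1,0,0,0,1],[0,0,0.1,0,0,0,1],[-0.05,0.15,0.1,0,0,0.15,1],[-0.1,0.27,0.08,0,0,0.3,1],[-0.15,0.39,0.05,0,0,0.45,1],[-0.2,0.5,0.02,0,0,0.6,1],[-0.246,0.61,-0.02,0,0,0.75,1],[-0.246,0.692,-0.028,0,0,0.75,1],[-0.246,0.692,-0.028,0,0,0.75,1],[-0.246,0.692,-0.028,0,0,0.75,1],[-0.246,0.692,-0.028,0,0,0.75,1]]}}

```text
time_s: 1.48
ee_pos: [452.4, 344.7, 200.1]
ee_rot: [-180.0, 0.0, 134.9]
force: [0.5, 0.1, -0.1]
gripper_width: 91.1
gripper_force: 0.0
```

```bash
cat >> h.py <<'E'
from scipy.spatial.transform import Rotation as Ro
def wrist():
    s=env.state();f=eyes.grab_frame("wrist");T=np.asarray(f["T_tool_cam"])
    Rw=Ro.from_euler("xyz",s["ee_rot"],degrees=True).as_matrix()
    Rc=Rw@T[:3,:3];tc=Rw@T[:3,3]+s["ee_pos"]
    f["R"]=Rc.T;f["t"]=-Rc.T@tc
    return s,f
def comp(W,m,name,mn=60):
    k,l,st,c=cv2.connectedComponentsWithStats(m.astype(np.uint8))
    for i in range(1,k):
        if st[i,4]<mn: continue
        p=W[l==i];r=cv2.minAreaRect(p[:,:2].astype(np.float32))
        print(name,np.round(c[i]),len(p),"c",np.round(r[0],1),"s",np.round(r[1]),"a",round(r[2],1),"z",np.round(np.percentile(p[:,2],[2,50,98])))
E
python3 - <<'E'
from h import *
s,f=wrist();W=pts(f);z=W[...,2]
print(s["ee_pos"],s["ee_rot"],s["time_s"])
comp(W,(z>75)&(z<110),"bar");comp(W,(z>6)&(z<110),"tray",300)
save("pics/w1.png",f["pixels"],1.2)
E
```

```text
[452.4034453  344.66415191 200.06113327] [-1.79989157e+02  1.97743967e-02  1.34904741e+02] 1.475
bar [495.  23.] 1454 c [504.1 610.9] s [ 7. 80.] a 87.5 z [ 76.  87. 100.]
bar [258. 181.] 1207 c [449.5 345.6] s [ 14. 100.] a 45.2 z [88. 90. 92.]
tray [284.  14.] 898 c [342.6 496. ] s [40. 29.] a 44.3 z [ 8. 18. 20.]
tray [476.  47.] 7506 c [539.2 629.2] s [ 44. 217.] a 89.1 z [ 8. 48. 98.]
tray [317.  70.] 883 c [413.6 483.3] s [40. 36.] a 6.5 z [ 9. 18. 20.]
tray [381. 118.] 841 c [513.4 504.2] s [41. 36.] a 17.6 z [ 8. 18. 20.]
tray [258. 177.] 4941 c [437.1 333. ] s [176. 100.] a 45.6 z [ 7. 28. 91.]
tray [285. 153.] 696 c [458.4 386.4] s [40. 36.] a 37.6 z [12. 21. 23.]
```

View pics/w1.png

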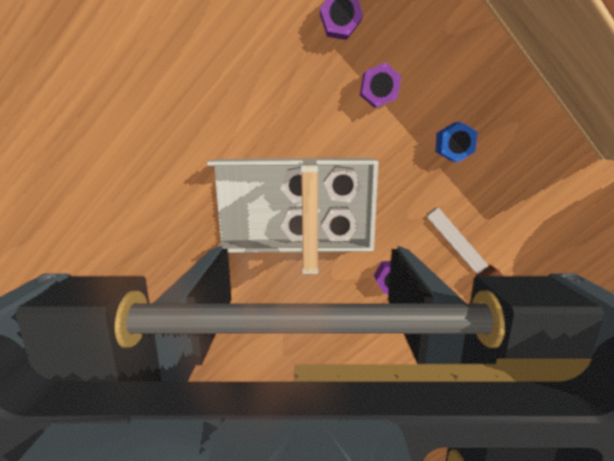

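The wrist view shows four grey nuts in the tray and the bar at (310,218), between the open fingers. Descend, grip and lift.

{"op": "send_rows", "data": {"motion": [[-0.005,0,-0.1,0,0,0,1],[-0.005,0,-0.18,0,0,0,1],[-0.005,0,-0.25,0,0,0,1],[-0.005,0,-0.278,0,0,0,1],[-0.005,0,-0.278,0,0,0,1],[-0.005,0,-0.278,0,0,0,-1],[-0.005,0,-0.278,0,0,0,-1],[-0.005,0,-0.278,0,0,0,-1],[-0.005,0,-0.278,0,0,0,-1],[-0.005,0,-0.278,0,0,0,-1],[-0.005,0,-0.278,0,0,0,-1],[-0.005,0,-0.278,0,0,0,-1],[-0.005,0,-0.278,0,0,0,-1]], "squeeze": 45}}

```text
time_s: 3.15
ee_pos: [450.0, 346.4, 61.0]
ee_rot: [179.9, 0.0, 135.0]
force: [1.7, 1.0, -1.1]
gripper_width: 14.1
gripper_force: 0.9
```

{"op": "send_rows", "data": {"motion": [[0,0,0.01,0,0,0,-1],[0,0,0.04,0,0,0,-1],[0,0,0.1,0,0,0,-1],[0,0,0.18,0,0,0,-1],[0,0,0.27,0,0,0,-1],[0,0,0.35,0,0,0,-1],[0,0,0.42,0,0,0,-1],[0,0,0.458,0,0,0,-1],[0,0,0.458,0,0,0,-1]]}}

```text
time_s: 4.28
ee_pos: [449.7, 346.2, 291.8]
ee_rot: [179.8, 0.0, 135.0]
force: [1.1, 0.2, -7.0]
gripper_width: 13.9
gripper_force: 45.0
```

{"op": "send_rows", "data": {"motion": [[0.006,-0.007,0,0,0,-0.01,-1],[0.025,-0.03,0,0,0,-0.04,-1],[0.063,-0.074,0,0,0,-0.1,-1],[0.114,-0.133,0,0,0,-0.17,-1],[0.177,-0.207,0,0,0,-0.27,-1],[0.24,-0.28,0,0,0,-0.36,-1],[0.316,-0.369,0,0,0,-0.47,-1],[0.392,-0.458,0,0,0,-0.59,-1],[0.456,-0.531,0,0,0,-0.68,-1],[0.519,-0.605,0,0,0,-0.78,-1],[0.57,-0.664,0,0,0,-0.86,-1],[0.608,-0.708,0,0,0,-0.91,-1],[0.627,-0.731,0,0,0,-0.94,-1],[0.633,-0.738,0,0,0,-0.95,-1],[0.633,-0.738,0,0,0,-0.95,-1],[0.633,-0.738,0,0,0,-0.95,-1]]}}

```text
time_s: 6.28
ee_pos: [765.5, -21.8, 290.4]
ee_rot: [-180.0, -0.0, 78.1]
force: [-0.2, 0.2, -7.5]
gripper_width: 14.2
gripper_force: 45.0
```

```bash
python3 - <<'E'
from h import *
f=eyes.grab_frame("scene");b=eyes.grab_frame("side");w=wrist()[1]
W=pts(f);z=W[...,2];x,y=W[...,0],W[...,1]
m=(abs(z-200)<4)&(x>500)&(x<740)&(y<110)&(y>-100);comp(W,m,"rim")
W=pts(b);z=W[...,2];x,y=W[...,0],W[...,1]
m=(abs(z-200)<4)&(x>500)&(x<740)&(y<110)&(y>-100);comp(W,m,"rimside")
save("pics/d.png",np.hstack([f["pixels"][120:300,140:340],b["pixels"][90:270,150:350]]),2)
E
```

```text
rim [266. 203.] 410 c [631.4  13.4] s [147. 199.] a 77.7 z [196. 200. 203.]
rimside [227. 186.] 225 c [626.    7.9] s [164. 198.] a 78.0 z [196. 198. 200.]
```

View pics/d.png

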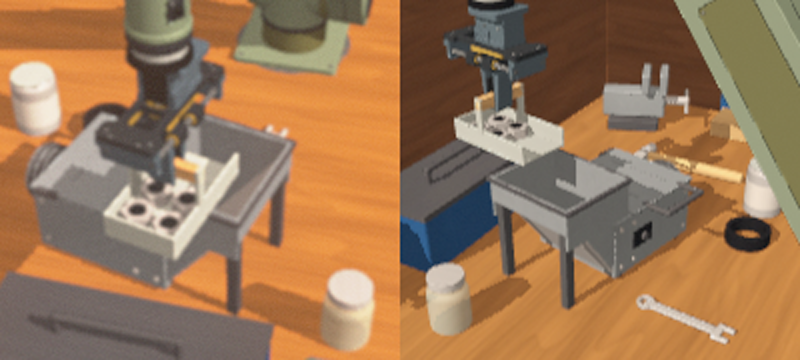

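The crop shows the tray still level with all four nuts in it, lined up behind the hopper. Now I tilt about the lip.

{"op": "send_rows", "data": {"motion": [[-0.011,0.002,0.007,-0.017,-0.08,0,-1],[-0.022,0.004,0.013,-0.034,-0.163,0,-1],[-0.035,0.007,0.018,-0.05,-0.245,0,-1],[-0.049,0.01,0.023,-0.068,-0.326,0,-1],[-0.064,0.013,0.029,-0.085,-0.408,0,-1],[-0.08,0.017,0.035,-0.102,-0.49,0,-1],[-0.098,0.02,0.041,-0.119,-0.57,0,-1],[-0.116,0.024,0.048,-0.136,-0.653,0,-1],[-0.116,0.024,0.048,-0.136,-0.653,0,-1],[-0.135,0.028,0.054,-0.153,-0.735,0,-1],[-0.154,0.032,0.06,-0.17,-0.816,0,-1],[-0.174,0.036,0.063,-0.187,-0.9,0,-1],[-0.194,0.04,0.066,-0.204,-0.975,0,-1],[-0.194,0.04,0.066,-0.204,-0.975,0,-1],[-0.194,0.04,0.066,-0.204,-0.975,0,-1],[-0.194,0.04,0.066,-0.204,-0.975,0,-1],[-0.194,0.04,0.066,-0.204,-0.975,0,-1]]}}

```text
time_s: 8.55
ee_pos: [670.5, -3.6, 333.5]
ee_rot: [121.2, -0.1, 78.1]
force: [-0.3, 0.4, -3.9]
gripper_width: 13.7
gripper_force: 45.0
```

```bash
python3 - <<'E'
from h import *
f=eyes.grab_frame("scene");b=eyes.grab_frame("side");w=wrist()[1]
save("pics/e.png",np.hstack([f["pixels"][120:300,140:340],b["pixels"][90:270,150:350]]),2)
np.save("w.npy",w["pixels"])
E
```

```text
(no output)
```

View pics/e.png

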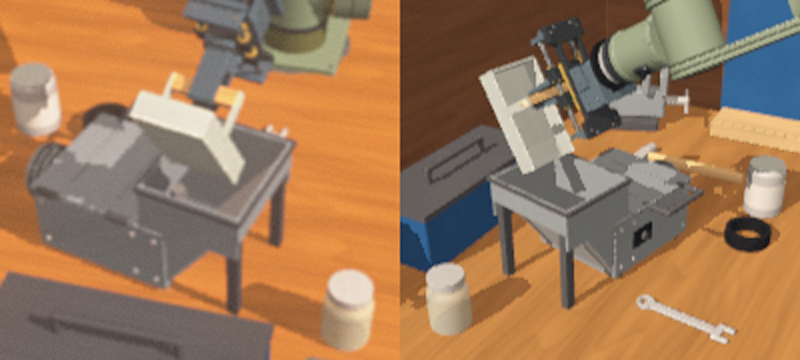

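The scene crop shows an empty tray. The wrist force dropped by 3.6 N, which fits all four nuts having left. I'll bring the tray upright and carry it back.

{"op": "send_rows", "data": {"motion": [[0.02,0,0.04,0.034,0.163,0,-1],[0.04,0,0.06,0.068,0.326,0,-1],[0.04,0,0.06,0.102,0.49,0,-1],[0.04,0,0.06,0.136,0.653,0,-1],[0.04,0,0.06,0.17,0.816,0,-1],[0.04,0,0.06,0.204,0.975,0,-1],[0.04,0,0.06,0.204,0.975,0,-1],[0.04,0,0.06,0.204,0.975,0,-1],[0.04,0,0.06,0.204,0.975,0,-1]]}}

```text
time_s: 9.82
ee_pos: [691.5, -4.3, 360.6]
ee_rot: [-178.9, 0.0, 78.0]
force: [0.5, 0.4, -4.2]
gripper_width: 13.7
gripper_force: 45.0
```

```bash
python3 - <<'E'
from h import *
print(env.state()["ee_pos"],env.state()["ee_rot"])
f=eyes.grab_frame("scene");b=eyes.grab_frame("side")
save("pics/f.png",np.hstack([f["pixels"][150:290,140:310],b["pixels"][150:290,180:350]]),2.3)
E
```

```text
[691.46155871  -4.29184085 360.58022793] [-1.78912827e+02  6.52594206e-03  7.79621777e+01]
```

View pics/f.png

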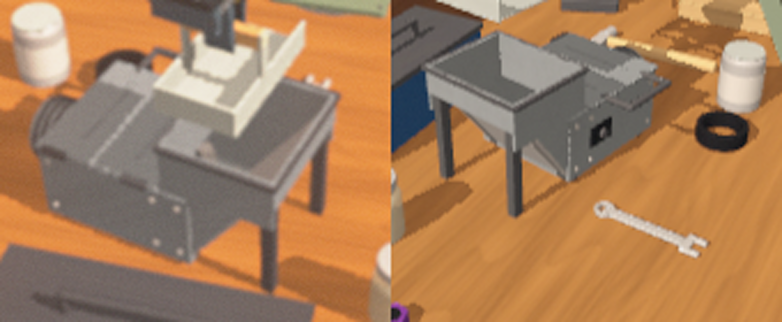

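The tray is empty and there are no nuts on the bench. I'll carry it back.

{"op": "send_rows", "data": {"motion": [[-0.02,0.03,0,0,0,0.04,-1],[-0.06,0.09,0,0,0,0.12,-1],[-0.12,0.17,-0.01,0,0,0.24,-1],[-0.18,0.26,-0.04,0,0,0.36,-1],[-0.24,0.35,-0.06,0,0,0.48,-1],[-0.3,0.44,-0.08,0,0,0.6,-1],[-0.36,0.53,-0.1,0,0,0.72,-1],[-0.42,0.61,-0.12,0,0,0.83,-1],[-0.46,0.67,-0.122,0,0,0.91,-1],[-0.479,0.698,-0.2,0,0,0.95,-1],[-0.479,0.698,-0.3,0,0,0.95,-1],[-0.479,0.698,-0.4,0,0,0.95,-1],[-0.479,0.698,-0.49,0,0,0.95,-1],[-0.479,0.698,-0.54,0,0,0.95,-1],[-0.479,0.698,-0.56,0,0,0.95,-1],[-0.479,0.698,-0.57,0,0,0.95,-1],[-0.479,0.698,-0.57,0,0,0.95,-1]]}}

```text
time_s: 12.05
ee_pos: [450.3, 346.1, 78.7]
ee_rot: [-179.1, -0.0, 135.0]
force: [-0.5, -0.7, -3.4]
gripper_width: 13.9
gripper_force: 45.0
```

{"op": "send_rows", "data": {"motion": [[0,0,-0.012,0,0,0,-1],[0,0,-0.024,0,0,0,-1],[0,0,-0.03,0,0,0,-1],[0,0,-0.033,0,0,0,-1],[0,0,-0.033,0,0,0,-1]]}}

```text
time_s: 12.68
ee_pos: [449.8, 345.3, 62.1]
ee_rot: [-178.9, -0.1, 135.0]
force: [-3.8, -3.3, 4.8]
gripper_width: 13.9
gripper_force: 45.0
```

{"op": "send_rows", "data": {"motion": [[0,0,0,0,0,0,1],[0,0,0,0,0,0,1],[0,0,0,0,0,0,1],[0,0,0,0,0,0,1],[0,0,0.03,0,0,0,1],[0,0,0.1,0,0,0,1],[0,0,0.2,0,0,0,1],[0,0,0.3,0,0,0,1],[0,-0.1,0.4,0,0,-0.1,1],[0,-0.22,0.4,0,0,-0.25,1],[0,-0.34,0.4,0,0,-0.4,1],[0,-0.46,0.4,0,0,-0.55,1],[0,-0.58,0.4,0,0,-0.7,1],[0,-0.7,0.4,0,0,-0.8,1],[0,-0.82,0.4,0,0,-0.95,1],[0,-0.912,0.4,0,0,-0.95,1],[0,-0.912,0.4,0,0,-0.95,1],[0,-0.912,0.4,0,0,-0.95,1]]}}

```text
time_s: 14.92
ee_pos: [450.0, -110.1, 261.7]
ee_rot: [-179.0, -0.1, 78.0]
force: [0.0, -0.2, -0.4]
gripper_width: 91.3
gripper_force: 0.0
```

```bash
python3 - <<'E'
from h import *
s,f=wrist();W=pts(f);x,y,z=[W[...,i] for i in range(3)]
print(s["ee_pos"],s["ee_rot"])
comp(W,(z>120)&(z<145)&(x<640),"lid+bar")
u=np.array([.979,-.204]);v=np.array([.204,.979])
m=(z>120)&(z<145)&(x<640);q=W[m][:,:2]
a,b=q@u,q@v
h,e=np.histogram(a,40)
for i in range(40):
    k=(a>=e[i])&(a<e[i+1])
    if k.sum()>5: print(round(e[i]),k.sum(),np.round(np.percentile(b[k],[1,50,99])))
g=eyes.grab_frame("scene");T=pts(g);x,y,z=[T[...,i] for i in range(3)]
near=(y>200)&(y<420)&(x>340)&(x<560)
comp(T,near&(z>62)&(z<110),"bar");comp(T,near&(z>6),"tray",200);comp(T,near&(z>28)&(z<40),"wall",20)
save("pics/g.png",np.hstack([f["pixels"],g["pixels"]]),.78)
E
```

```text
[ 449.97956567 -110.06609564  261.65646061] [-1.78983990e+02 -8.54720329e-02  7.79720682e+01]
lid+bar [356. 175.] 16168 c [558.9 -88.7] s [275. 208.] a 78.1 z [126. 131. 137.]
lid+bar [384.   4.] 671 c [604.8  38.8] s [ 7. 73.] a 77.8 z [120. 124. 128.]
461 442 [-90. -34.  16.]
466 388 [-90. -29.  17.]
472 155 [-91. -28.  17.]
477 84 [-91.   8.  17.]
482 77 [-91.  10.  17.]
487 70 [-91.   8.  17.]
492 81 [-91.   9.  17.]
497 79 [-91.  10.  17.]
503 73 [-91.  10.  17.]
508 257 [-106.  -29.   48.]
513 672 [-107.  -12.   89.]
518 1269 [-104.   61.  160.]
523 593 [-106.  -21.   49.]
529 588 [-106.  -21.   48.]
534 549 [-106.  -19.   47.]
539 396 [-47.   4.  48.]
544 394 [-43.   7. 163.]
549 438 [-46.   9. 164.]
555 444 [-48.   9. 164.]
560 459 [-53.   7. 164.]
565 485 [-58.   4. 164.]
570 498 [-63.   4. 164.]
575 501 [-67.   1. 164.]
581 514 [-73.  -1. 164.]
586 562 [-77.  -4. 164.]
591 550 [-80.  -5. 164.]
596 582 [-86.  -7. 164.]
601 595 [-91.  -9. 164.]
607 600 [-95. -11. 164.]
612 625 [-100.  -13.  163.]
617 611 [-105.  -17.  163.]
622 499 [-93. -11.  47.]
627 491 [-75.  -8.  48.]
633 498 [-75.  -9.  47.]
638 486 [-75.  -9.  47.]
643 459 [-75. -13.  45.]
648 340 [-75. -29.  18.]
653 235 [-76. -44.  -5.]
659 144 [-76. -54. -26.]
664 55 [-76. -67. -51.]
bar [367. 212.] 226 c [452.1 342.9] s [ 20. 106.] a 44.4 z [66. 88. 94.]
tray [364. 222.] 1075 c [431.6 339.4] s [179. 132.] a 46.1 z [ 6. 27. 93.]
wall [360. 204.] 30 c [364.1 320.9] s [54.  7.] a 46.1 z [29. 34. 38.]
wall [366. 228.] 220 c [441.9 329.4] s [179. 104.] a 46.9 z [28. 33. 38.]
```

View pics/g.png

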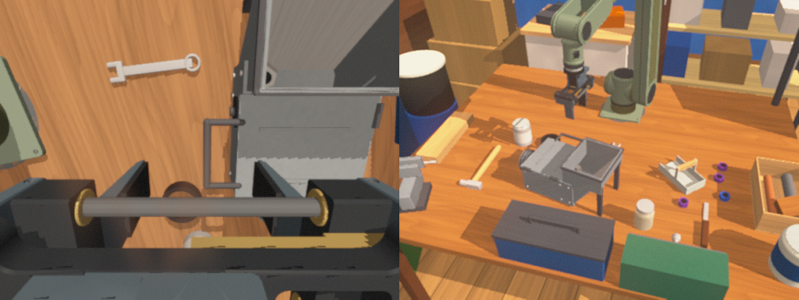

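The wrist view shows the U-shaped bar at (208,155), clear of the lid edge at (240,155). The scene view shows the tray standing upright at (685,172) with the bystanders in place. The bar centre is at about (450,-131). I descend with the fingers half open so they miss the lid edge.

{"op": "send_rows", "data": {"motion": [[0,-0.043,-0.05,0,0,0,-0.03],[0,-0.043,-0.1,0,0,0,-0.03],[0,-0.043,-0.1,0,0,0,-0.03],[0,-0.043,-0.1,0,0,0,-0.03],[0,-0.043,-0.15,0,0,0,-0.03],[0,-0.043,-0.2,0,0,0,-0.03],[0,-0.043,-0.25,0,0,0,-0.03],[0,-0.043,-0.28,0,0,0,-0.03],[0,-0.043,-0.297,0,0,0,-0.03],[0,-0.043,-0.297,0,0,0,-0.03],[0,-0.043,-0.297,0,0,0,-1],[0,-0.043,-0.297,0,0,0,-1],[0,-0.043,-0.297,0,0,0,-1],[0,-0.043,-0.297,0,0,0,-1],[0,-0.043,-0.297,0,0,0,-1],[0,-0.043,-0.297,0,0,0,-1]], "squeeze": 25}}

```text
time_s: 17.02
ee_pos: [451.4, -132.3, 112.8]
ee_rot: [-179.1, -0.0, 78.0]
force: [5.0, -0.6, -1.6]
gripper_width: 11.5
gripper_force: 25.0
```

```bash
python3 - <<'E'
from h import *
u=np.array([.979,-.204]);v=np.array([.204,.979]);C=np.array([600.5,-138])
s,w=wrist();g=eyes.grab_frame("scene");b=eyes.grab_frame("side")
for n,f in(("wrist",w),("scene",g),("side",b)):
    W=pts(f);q=W[...,:2]-C;px,py,z=q@u,q@v,W[...,2]
    inn=(abs(px)<82)&(py>75)&(py<215)&(z<180)
    res=z-(22+(py-105)*164/115)
    m=inn&(res>10)
    print(n,inn.sum(),m.sum())
    k,l,st,c=cv2.connectedComponentsWithStats((inn&(res*np.cos(.96)>7)).astype(np.uint8))
    for i in range(1,k):
        if st[i,4]>5:
            j=l==i;print(np.round(c[i]),st[i,4],[np.round(np.percentile(t[j],[5,50,95])) for t in(px,py,z)])
save("pics/k.png",np.hstack([w["pixels"][:240,200:],cv2.resize(g["pixels"][180:290,210:300],(312,240))*1]),1.2)
E
```

```text
wrist 1659 359
[363.  84.] 18 [array([-58., -55., -51.]), array([76., 76., 77.]), array([19., 19., 23.])]
[452.  83.] 339 [array([-20.,  26.,  72.]), array([75., 76., 77.]), array([18., 19., 20.])]
scene 1787 19
side 1148 198
[220. 181.] 110 [array([79., 81., 82.]), array([ 77., 103., 163.]), array([ 95., 146., 175.])]
[214. 178.] 20 [array([79., 81., 82.]), array([125., 139., 148.]), array([155., 172., 180.])]
[243. 177.] 6 [array([-12.,  -3.,   1.]), array([75., 76., 77.]), array([173., 177., 180.])]
[205. 181.] 6 [array([80., 81., 82.]), array([174., 182., 186.]), array([166., 172., 179.])]
[245. 182.] 6 [array([-16., -12.,  -7.]), array([75., 76., 77.]), array([152., 161., 165.])]
```

View pics/k.png

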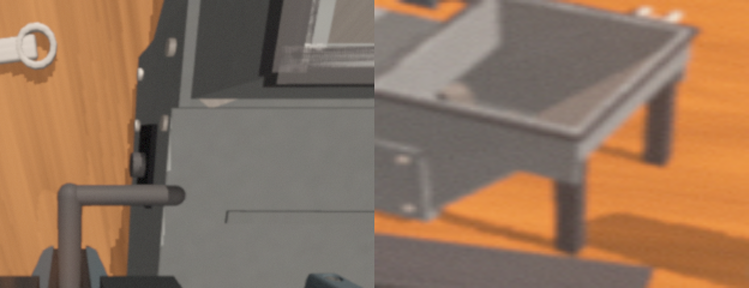

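A light blob shows at the foot of the chute: scene crop (458,92), wrist crop (215,102). It is probably a nut, so I'll locate it.

```bash
python3 - <<'E'
from h import *
u=np.array([.979,-.204]);v=np.array([.204,.979]);C=np.array([600.5,-138])
s,w=wrist();g=eyes.grab_frame("scene")
def at(f,a,b):
    W=pts(f);q=W[...,:2]-C;px,py,z=q@u,q@v,W[...,2]
    for r in b:
        print(r,[(c,*np.round([px[r,c],py[r,c],z[r,c]]).astype(int),int(f["pixels"][r,c].mean())) for c in a])
at(g,range(222,240,2),range(207,223,3))
at(w,range(370,392,5),range(80,92,3))
E
```

```text
207 [(222, np.int64(19), np.int64(72), np.int64(167), 160), (224, np.int64(6), np.int64(71), np.int64(156), 161), (226, np.int64(-4), np.int64(72), np.int64(149), 162), (228, np.int64(-15), np.int64(72), np.int64(140), 163), (230, np.int64(-25), np.int64(73), np.int64(132), 157), (232, np.int64(-92), np.int64(42), np.int64(66), 123), (234, np.int64(-88), np.int64(51), np.int64(72), 103), (236, np.int64(-88), np.int64(58), np.int64(75), 99), (238, np.int64(-89), np.int64(65), np.int64(77), 104)]
210 [(222, np.int64(21), np.int64(73), np.int64(158), 162), (224, np.int64(10), np.int64(73), np.int64(149), 163), (226, np.int64(-4), np.int64(71), np.int64(137), 161), (228, np.int64(-12), np.int64(73), np.int64(130), 153), (230, np.int64(-91), np.int64(34), np.int64(50), 120), (232, np.int64(-93), np.int64(41), np.int64(51), 102), (234, np.int64(-89), np.int64(50), np.int64(58), 103), (236, np.int64(-86), np.int64(59), np.int64(64), 102), (238, np.int64(-87), np.int64(66), np.int64(67), 103)]
213 [(222, np.int64(20), np.int64(71), np.int64(144), 161), (224, np.int64(7), np.int64(70), np.int
[... 2324 characters left out ...]
p.int64(75), np.int64(39), 144), (385, np.int64(-43), np.int64(75), np.int64(40), 141), (390, np.int64(-40), np.int64(75), np.int64(42), 140)]
86 [(370, np.int64(-54), np.int64(73), np.int64(37), 134), (375, np.int64(-50), np.int64(73), np.int64(37), 148), (380, np.int64(-46), np.int64(72), np.int64(38), 152), (385, np.int64(-43), np.int64(72), np.int64(39), 141), (390, np.int64(-29), np.int64(74), np.int64(19), 120)]
89 [(370, np.int64(-48), np.int64(71), np.int64(19), 105), (375, np.int64(-49), np.int64(70), np.int64(36), 121), (380, np.int64(-39), np.int64(71), np.int64(20), 112), (385, np.int64(-34), np.int64(71), np.int64(19), 103), (390, np.int64(-29), np.int64(71), np.int64(19), 104)]
```

The blob is a nut at about (-60,55,45) in the polisher frame, so it is inside the case. Now I lift the lid along its arc.

{"op": "send_rows", "data": {"motion": [[0,0,0.015,0,0,0,-1],[0.002,0,0.038,0,0,0,-1],[0.007,-0.0015,0.075,0,0,0,-1],[0.015,-0.003,0.112,0,0,0,-1],[0.025,-0.005,0.148,0,0,0,-1],[0.039,-0.008,0.183,0,0,0,-1],[0.055,-0.011,0.217,0,0,0,-1],[0.073,-0.015,0.25,0,0,0,-1],[0.094,-0.02,0.281,0,0,0,-1],[0.118,-0.025,0.31,0,0,0,-1],[0.143,-0.03,0.337,0,0,0,-1],[0.143,-0.03,0.337,0,0,0,-1],[0.143,-0.03,0.337,0,0,0,-1],[0.143,-0.03,0.337,0,0,0,-1],[0.143,-0.03,0.337,0,0,0,-1]]}}

```text
time_s: 19.15
ee_pos: [522.4, -147.4, 278.2]
ee_rot: [-178.9, -0.0, 78.0]
force: [8.8, -3.5, -12.0]
gripper_width: 11.0
gripper_force: 25.0
```

```bash
python3 - <<'E'
from h import *
u=np.array([.979,-.204]);v=np.array([.204,.979]);C=np.array([600.5,-138])
print(env.state()["ee_pos"],env.state()["force"],env.state()["gripper_width"])
f=eyes.grab_frame("side");g=eyes.grab_frame("scene")
for F in(f,g):
    W=pts(F);q=W[...,:2]-C;px,py,z=q@u,q@v,W[...,2]
    m=(px>-40)&(px<80)&(py>-95)&(py<40)&(z>140)&(z<290)
    if m.sum()>20: 
        k=np.polyfit(px[m],z[m],1);print(m.sum(),np.degrees(np.arctan(k[0])),np.std(z[m]-np.polyval(k,px[m])))
im=g["pixels"]
save("pics/l.png",np.hstack([g["pixels"][130:290,130:330],f["pixels"][110:270,170:370]]),2)
W=pts(g);x,y,z=[W[...,i] for i in range(3)];near=(y>200)&(y<420)&(x>340)&(x<560)
comp(W,near&(z>62)&(z<110),"traybar")
E
```

```text
[ 522.44567271 -147.36113384  278.18415635] [  8.75336963  -3.45442951 -12.03202317] 10.979601018646271
136 -44.45442416620135 0.4932531948873096
2434 -44.32891223822912 3.5695563798327736
traybar [367. 212.] 227 c [453.1 344.1] s [ 19. 104.] a 43.4 z [66. 88. 95.]
```

View pics/l.png

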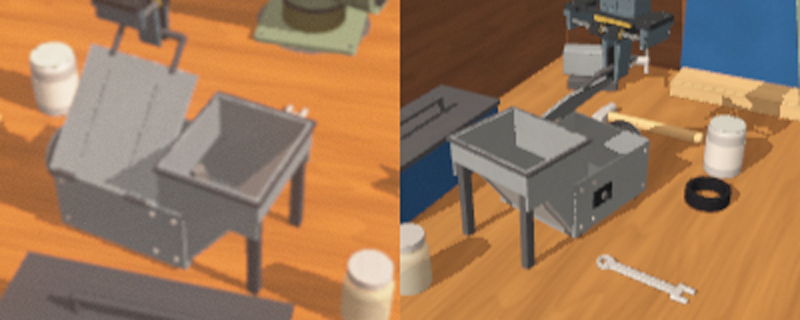

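The picture shows the lid held by its bar at about 44.4°, with the tray undisturbed. Handing in.

```bash
python3 -c "
from workcell import env
print(env.job_done())"
```

```text
the job is handed in; nothing more can be done
None
```

The job is handed in: the tray was emptied into the hopper and now stands upright on the bench, and the lid is held at about 44°; I located one nut inside the case and infer the other three from the drop in wrist force and none being visible outside.

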